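# Lay a drive housing over the step onto its wiring bed

### The job

Slide the dark drive housing, upright, until its foot is flush and square against the low step of the rubber bed, and press it there lightly for half a second (about 10 N, felt at the step) to be sure it is seated; then push it high so that it tips over the step and lies on the rubber, silver cover plate up. Slide it on until its top end is square against the yellow fence and press it against the fence's copper earthing strip with a steady 15 N or so for a second; never push the housing with more than 40 N, keep it within the bed's width, leave the other things where they are, and finish with the robot clear.

Things in the scene. Friction and masses are not known exactly. Their poses are not given: they have to be found in the camera images.
- housing: Loose dark grey box, 95 x 95 x 165 mm tall, 0.5 to 0.9 kg, centre of mass in its middle; black fins on two sides (look only). Origin: centre of its underside; z along its 165 mm, up at the start; x towards the face that must end underneath (facing the bed at the start); -x is the face with the silver cover plate. It starts upright, 25 to 60 mm before the step, up to 0.24 rad askew to it.
- foot_edge (a point): On the housing: middle of the bottom edge that faces the bed (47.5 mm along the housing's x from its origin); its axes are the housing's
- top_face (a point): On the housing: centre of its red-marked 95 x 95 mm top end, 165 mm along the housing's z from its origin; axes as the housing. Top edges rise to 190 mm while it tips
- middle (a point): On the housing: centre of the whole box, 82.5 mm along its z; when lying on the bed it is 62.5 mm above the bench. Friction on the bench is 0.48 to 0.72: a push below 60 mm slides the standing housing, a push above may tip it before it meets the step. Standing at the step, it takes about 3 N at 140 mm height to tip, and past about 30 degrees it falls over by itself
- bed: Fixed flat bed, 194 mm long, 170 mm wide, 15 mm high, black rubber top, with a yellow stripe along the step edge and a yellow upright fence 55 mm high at the far end. Origin: on the bench at the foot of the step's face, mid-width. x points from the step along the bed to the fence (level), z up. The vertical step face is the plane x = 0 of this frame; the housing stands on the negative x side and is pushed towards +x.
- step_edge (a point): Middle of the step's top edge, 15 mm above the bench
- fence: Yellow upright fence fixed across the bed's far end, 170 mm wide, 55 mm high, 16 mm thick, with a copper earthing strip on the face that looks back to the step. Origin: at bench height on that face, mid-width, 194 mm along the bed's x; axes as the bed. A housing that has just tipped over the step lies some 55 to 80 mm short of it. Rigid, as is the step: a push builds up within a millimetre.
- spray_can: Bystander: black spray can with a red label, 64 mm across, 190 mm tall; origin at its underside's centre
- jar: Bystander: clear jar with a blue lid, 84 mm across, 100 mm tall; origin at its underside's centre
- drill: Bystander: cordless drill lying on its side, body 170 mm long with a 50 mm chuck on its x axis, grip and red battery reaching 185 mm to its -y, 56 mm high; origin under the body's centre
- nut_bin: Bystander: green bin of nuts, 130 x 110 x 60 mm; origin at its underside's centre
- screwdriver: Bystander: red-handled screwdriver, 210 mm long, lying along its x
Mind the look-alikes: they are no part of the job. Leave any blue look-alike of the housing alone.

How it is judged (in metres and radians):
On the way, in this order (a step that is already met when the one before it is completed fails the run):
1. The housing stands upright with its foot flush against the step (within 4 mm, square within 0.06 rad), pressed against it with 3 to 25 N for 0.3 s (x of foot_edge in the frame of bed above -0.004 m and angle between the x axis of housing and the x axis of bed, either way round below 0.06 rad and angle between housing's own z axis and vertical below 0.06 rad and contact force between bed and housing between 3 and 25 N and y of middle in the frame of bed between -0.03 and 0.03 m), for 0.3 s.
2. The housing has tipped over the step and lies on the bed, cover plate up (angle between housing's own x axis and vertical above 3.05 rad and angle between the z axis of housing and the x axis of bed, either way round below 0.12 rad and height (world z) of middle below 0.07 m and x of middle in the frame of bed above 0.03 m), for 0.2 s.
3. The lying housing, square to the fence within 0.05 rad, is pressed against it with 6 to 25 N for 0.5 s (all of step 2 and angle between the z axis of housing and the x axis of bed, either way round below 0.05 rad and contact force between fence and housing between 6 and 25 N), for 0.5 s.
At the end, for the whole second after the job is handed in: The housing lies still on the bed, cover plate up (level within 0.09 rad), its top end within 4 mm of the fence and square to it within 0.05 rad, its middle within 30 mm of the bed's centre line (all of step 2 and y of middle in the frame of bed between -0.03 and 0.03 m and x of top_face in the frame of bed above 0.19 m and angle between the z axis of housing and the x axis of bed, either way round below 0.05 rad and linear speed of housing below 0.01 m/s); the robot touches nothing.
It fails at once if The robot presses on the housing with more than 60 N, even for an instant (contact force between any of the fingers, the arm and housing above 60 N).
It fails at once if A bystander (spray can, jar, drill, bin of nuts, screwdriver) is moved by more than 20 mm (distance of any of spray_can, jar, drill, nut_bin, screwdriver from where it was at the start of the episode above 0.02 m).
It also fails if it takes over 72 s, if anything falls off the work surface, if the arm or the gripper's body presses on something with over 40 N, if the wrist force passes 120 N, or if a joint passes its speed limit or range.

### The arm

A 7-joint arm with a two-finger parallel gripper is mounted at the origin on the work surface. World frame = base frame: x ahead of the robot, y to its left, z up, the work surface at z = 0. Lengths are in m, angles in degrees, forces in N, time in s.
With the tool pointing down it reaches from about 0.425 to 0.875 m from the base axis. Payload 4.7 kg.
Tool frame: the origin (TCP) lies on the mounting face of the last link; the fingertips stand 182 mm ahead of it and the grasp point (between the pads) lies 164 mm ahead of it; z points along the fingers, x is the direction in which the jaws open and shut, and the axes are right-handed (so a half turn about z gives the same grasp; the last joint's range is limited). The gripper opens to 87 mm and grips with 3 to 60 N. Pads are 19 mm wide; open, the fingers measure 117 mm over their backs; the gripper's body (75 mm by 190 mm) begins 51 mm behind the grasp point.
Start: joints at [65.323, 18.392, -4.016, 83.108, 1.295, 78.541, -3.26], TCP at [0.28, -0.587, 0.405] pointing down, gripper open.
Joint ranges: [-163.93, 163.93], [-17.29, 119.83], [-79.2, 71.16], [3.27, 140.29], [-89.18, 269.18], [5.43, 117.66], [-154.24, 154.24]. Speed limits (degrees/s): [147.25, 147.25, 180, 180, 180, 180, 180].

### API

Orientations are given as [roll, pitch, yaw] about the fixed x, y, z axes, in that order (R = Rz(yaw) Ry(pitch) Rx(roll)).
In Python, from cell import status, cams, env, outline_of, landmark_of gives the robot as it stands. The module is installed in compiled form; this text tells all that it offers.
- The arm moves only by the tool jog_arm, never from a script. Its argument "rows" is a list of rows, each a list of 7 numbers: the closure, from 0 (fully open) to 1 (shut), then the shift along the tool's x, y, z in m, then the turn, a rotation vector about the tool's x, y, z in degrees. A call has 1 to 12 rows; each row shifts and turns the commanded pose from where the row before left it, along the tool's axes as they then stand; what a row does not reach is not made up. A row lasts 1/12 s, in which the tool goes at most 41.7 mm and 7.16 degrees, less where a joint would pass 70% of its speed; a pose out of reach is approached as far as the arm can. A call with a gripper value outside its range is refused whole. The fingers move at their own pace and stop on an object; "grip_force" is the grip in N (left out, the last holds). Time passes only in rows, so rows that do not move let the fingers close. It gives the time, the measured TCP pose, the force and the opening at its end, in the units of the state.
- status.get_obs(): the state, without advancing time (a new reading comes with each control period).
- cams.read_camera(name): name is "scene" or "side" or "wrist"; returns (picture, depth): 400x640x3 uint8, red, green, blue; 400x640 float32, m along the optical axis (not along the pixel's ray), 0 where there is no reading.
- cams.camera_params(name): a dict with "vfov" (degrees; the focal length in pixels is half the picture's height over the tangent of half this angle, whatever the lens; pixels are square), "cx", "cy" (the principal point, pixels), "eye" and "attitude" of the camera in the world. Camera axes: x right, y up, looking along -z (the intrinsics and any distortion apply to the point x, -y, -z); pixel columns grow to the right and rows downward; lengths in m; the calibration is good to about 2 mm. The wrist camera is an equidistant fisheye: a pixel r from the principal point sees the ray r / f radians off the axis. A picture is of the moment at which its call begins: read the wrist's pose just before it. camera_params takes no time and is no camera call; for the wrist camera it gives the pose at the moment of the call.
- env.sign_off(): hands the job in, once; it reports no verdict.
Trained networks look in the newest picture that a camera, given by its name, has taken for a name from the list of things; names that differ only in an ending like _2 or _b are one class to them, and where a whole thing is asked for, a point or a joint stands for the part that bears it (a point fixed in the world has none). Each returns a list of dicts, best first, with "conf" (0 to 1); they miss things now and then, are a little off and sometimes report something else, mostly with a low value. They report only what shows in the picture. A call takes as long as a camera call. They do not tell look-alikes from the thing itself.
- outline_of(camera, name): "pixels" (400x640 bool, what is visible of it) and "box" ([left, top, right, bottom] in pixels, round what is visible of it).
- landmark_of(camera, name): "position" ([row, column] in pixels: a listed point, or the origin of a listed thing).
The state is a dict: "time_s": time; "qpos": joint angles; "joint_velocities": joint speeds; "effort": joint torques, N m; "tool_pos": TCP position; "tool_rot": TCP orientation; "force": force on the tool from outside, world axes, zero at the start; "wrist_torque": the same for the moment, N m; "grip_width": finger opening in m.
Only numpy, scipy, OpenCV 4.12 (cv2) and the standard library are available. Lean on these libraries where they do the work, as an engineer would, in place of code of your own. Each camera call takes 0.05 s, during which the arm holds its last target. There are 200 camera calls.

## Working session

There is one attempt and no reset: what is moved stays moved. The work goes in short steps, Python scripts to look and compute and a tool call to move; the robot and the scene stay as the last step left them, time stands still between calls to the robot, and variables do not carry over. Pictures are saved under pics/ and viewed, about 8 in all and at most 12, crops included, and the job is handed in when it is done.

Besides the shell and the picture viewer there is one more tool, called after ">>>" as name(argument=value, ...), one argument or row to a line, values as JSON. jog_arm: Moves the arm, as the interface text tells. Its arguments: {"type":"object","properties":{"rows":{"type":"array"},"grip_force":{"type":"number"}},"required":["rows"]}

```bash
mkdir -p pics
cat > h.py <<'E'
from cell import status, cams, env, outline_of, landmark_of
import numpy as np, cv2
from scipy.spatial.transform import Rotation as R
def st():
    o=status.get_obs(); print({k:np.round(o[k],4).tolist() for k in("time_s","tool_pos","tool_rot","force","wrist_torque","grip_width","qpos")}); return o
def save(n,im,s=1): cv2.imwrite(f'pics/{n}.png',cv2.resize(im[:,:,::-1],None,fx=s,fy=s))
E
python3 - <<'E'
from h import *
st()
for c in("scene","side"):
    im,d=cams.read_camera(c); p=cams.camera_params(c); print(c,p); save(c+'0',im,1.25)
    np.savez(c+'0.npz',im=im,d=d)
    for n in("housing","bed","fence"):
        print(n,[(round(q["conf"],2),np.round(q["box"])) for q in outline_of(c,n)])
E
```

```text
{'time_s': 0.0, 'tool_pos': [0.2796, -0.5866, 0.4036], 'tool_rot': [179.9949, 0.1106, -64.5129], 'force': [0.1267, -0.4212, -1.4808], 'wrist_torque': [-0.0115, -0.0169, 0.0263], 'grip_width': 0.0871, 'qpos': [65.3229, 18.4404, -4.0141, 83.1747, 1.2939, 78.5406, -3.2582]}
scene {'vfov': 47.7487493868027, 'cx': 324.3613444278562, 'cy': 190.91713203441333, 'eye': array([ 1.11894725, -0.24307941,  1.00936352]), 'attitude': array([35.52528558, -0.93258068, 65.84186958])}
housing [(0.93, array([274., 112., 313., 178.])), (0.84, array([103., 220., 186., 306.])), (0.83, array([217., 177., 264., 249.])), (0.73, array([198., 131., 253., 197.])), (0.66, array([127., 130., 195., 216.]))]
bed [(0.79, array([282., 179., 390., 259.]))]
fence [(0.74, array([354., 181., 391., 245.]))]
side {'vfov': 50.37157161626472, 'cx': 313.48668727979486, 'cy': 198.5246589418606, 'eye': array([-0.04052674,  0.33937046,  1.08432746]), 'attitude': array([  35.91380313,    0.43439429, -118.8607755 ])}
housing [(0.86, array([357., 163., 402., 229.])), (0.8, array([436., 194., 497., 262.])), (0.67, array([415., 126., 458., 192.])), (0.57, array([328., 237., 373., 306.]))]
bed [(0.69, array([256., 200., 350., 258.]))]
fence [(0.72, array([252., 202., 286., 260.])), (0.41, array([245., 139., 269., 195.]))]
```

View pics/scene0.png

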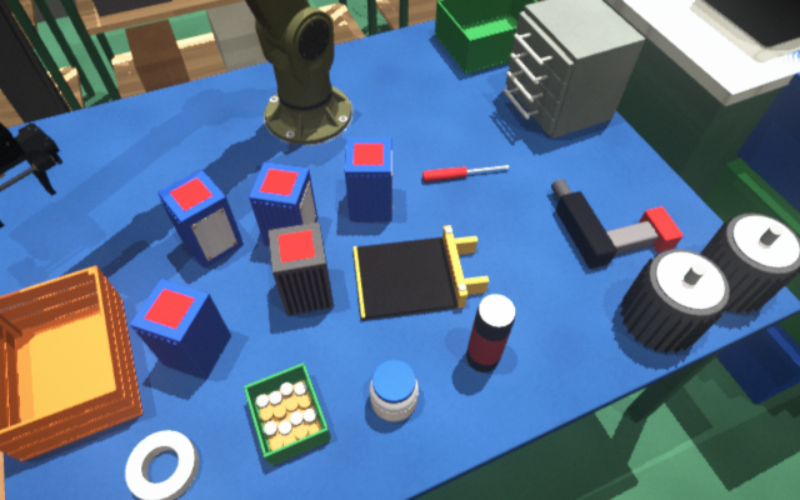

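View pics/side0.png

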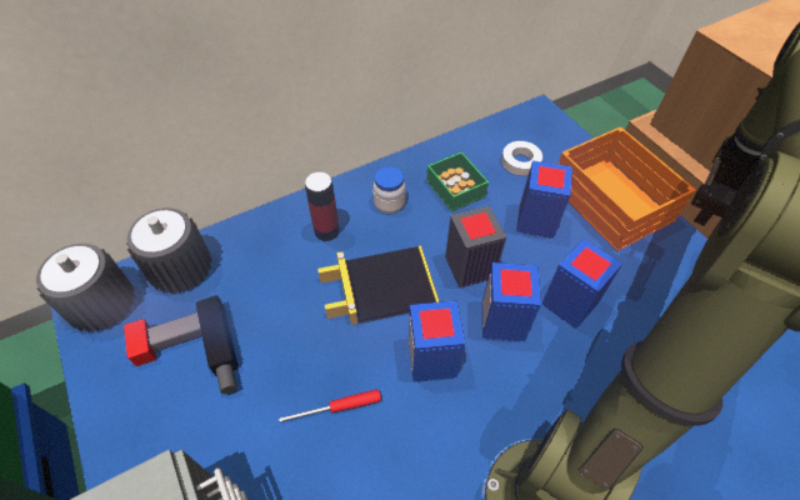

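Candidates (scene0 view, 1.25x): four blue boxes at (200,220), (283,205), (370,180) and (180,330), which are look-alikes. The dark grey finned box at (300,270), just before the step's yellow stripe, fits the description. I'll measure it and confirm it in a crop.

```bash
cat >> h.py <<'E'
def cloud(c,d):
    p=cams.camera_params(c); f=200/np.tan(np.radians(p['vfov']/2))
    v,u=np.mgrid[:400,:640]
    P=np.stack([(u-p['cx'])/f*d,-(v-p['cy'])/f*d,-d],-1)
    W=P@R.from_euler('xyz',p['attitude'],degrees=True).as_matrix().T+p['eye']
    W[d<=0]=np.nan; return W
def rect(P):
    (c,s,a)=cv2.minAreaRect((P[:,:2]*1000).astype(np.float32)); return np.round([*c,*s,a],1),np.round(np.nanmedian(P[:,2])*1000,1)
E
python3 - <<'E'
from h import *
for c in("scene","side"):
    z=np.load(c+'0.npz'); im,d=z['im'],z['d']; W=cloud(c,d); hsv=cv2.cvtColor(im,cv2.COLOR_RGB2HSV)
    if c=="scene": save('crop',im[120:270,150:410],3)
    H,S,V=[hsv[...,i].astype(int) for i in range(3)]; Z=W[...,2]
    print(c,'bench z',np.nanmedian(Z[(H>100)&(H<125)&(S>150)]))
    red=((H<8)|(H>172))&(S>120)&(V>120)&(abs(Z-.165)<.02)
    n,l,stt,_=cv2.connectedComponentsWithStats(red.astype(np.uint8))
    for i in range(1,n):
        if stt[i,4]>80: print('red',stt[i,:5],*rect(W[l==i]))
    # all tops at z~.165
    top=(abs(Z-.165)<.008)
    n,l,stt,_=cv2.connectedComponentsWithStats(cv2.morphologyEx(top.astype(np.uint8),cv2.MORPH_OPEN,np.ones((3,3))))
    for i in range(1,n):
        if stt[i,4]>250: print('top',stt[i,:5],*rect(W[l==i]))
    X,Y=W[...,0],W[...,1]
    yel=(H>18)&(H<35)&(S>120)&(V>100)&(X>.3)&(X<.75)&(Y>-.25)&(Y<.4)
    for nm,m in(("stripe",yel&(abs(Z-.015)<.01)),("fencetop",yel&(abs(Z-.055)<.006)),("rubber",(V<75)&(S<120)&(abs(Z-.015)<.008)&(X>.3)&(X<.75)&(Y>-.1)&(Y<.35))):
        n,l,stt,_=cv2.connectedComponentsWithStats(m.astype(np.uint8),connectivity=8)
        for i in range(1,n):
            if stt[i,4]>25: print(nm,stt[i,:5],*rect(W[l==i]))
    for n in("spray_can","jar","nut_bin","drill","screwdriver"):
        q=outline_of(c,n)
        if q: 
            P=W[q[0]["pixels"]]; print(n,round(q[0]["conf"],2),np.round(np.nanpercentile(P,3,axis=0),3),np.round(np.nanpercentile(P,97,axis=0),3))
E
```

```text
scene bench z 0.0007361382973030128
red [283 116  23  16 333] [348.5  32.4  56.2  55.3  67. ] 166.4
red [209 136  29  20 406] [ 349.5 -156.4   58.6   57.9   56.6] 166.3
red [137 143  32  25 424] [ 312.1 -320.4   60.6   56.9   16.3] 166.0
red [223 184  29  26 599] [ 509.2 -172.4   61.2   63.8   78.9] 166.2
red [117 232  38  30 678] [ 547.5 -404.5   60.6   58.5   46.7] 166.0
top [490   0  53  46 291] [2.135e+02 8.393e+02 2.651e+02 1.420e+01 7.000e-01] 165.6
top [434  54  66  17 267] [320.5 590.7 192.6  76.1  64.4] 164.6
top [ 276  110   38   29 1077] [348.4  33.7  94.8  99.9  66.7] 165.7
top [ 200  130   47   34 1193] [ 348.6 -155.1   96.1   99.5   55.6] 165.6
top [ 127  136   53   42 1269] [ 311.2 -319.8   99.2   95.6   16.6] 165.5
top [ 215  178   46   41 1506] [ 509.6 -172.2   94.7   97.1   78.3] 165.6
top [ 105  223   63   51 1930] [ 547.1 -404.9   97.3   96.1   47.5] 165.4
stripe [366 197  14   5  47] [554.  168.6  36.7   5.6  74.4] 14.9
stripe [283 198   9  56 169] [535.9 -68.9   7.7 165.6  74.4] 16.4
stripe [373 229  16   6  47] [650.  141.2  39.8   4.   76. ] 16.9
fencetop [356
[... 1008 characters left out ...]
4.9
top [ 447  192   50   41 1136] [ 310.6 -318.    96.    98.7   16.8] 164.7
top [ 393  210   40   35 1228] [ 347.9 -153.9   94.9   99.2   56.7] 164.8
top [ 328  241   44   39 1415] [347.2  35.6  95.1  96.5  66.8] 165.0
stripe [335 197  16  44  97] [538.5 -67.8   7.  160.5  74.4] 15.2
fencetop [271 207  12  38 205] [587.2 123.   16.8 129.4  74.3] 54.7
rubber [ 277  198   71   60 2847] [558.4  26.7 182.3 171.2  73.8] 14.9
spray_can 0.93 [0.747 0.064 0.014] [0.796 0.12  0.192]
jar 0.8 [ 0.746 -0.129  0.01 ] [ 0.814 -0.058  0.103]
nut_bin 0.96 [ 0.678 -0.333  0.004] [ 0.806 -0.226  0.061]
drill 0.82 [0.489 0.401 0.011] [0.708 0.597 0.059]
screwdriver 0.7 [0.32  0.182 0.013] [0.366 0.326 0.028]
```

View pics/crop.png

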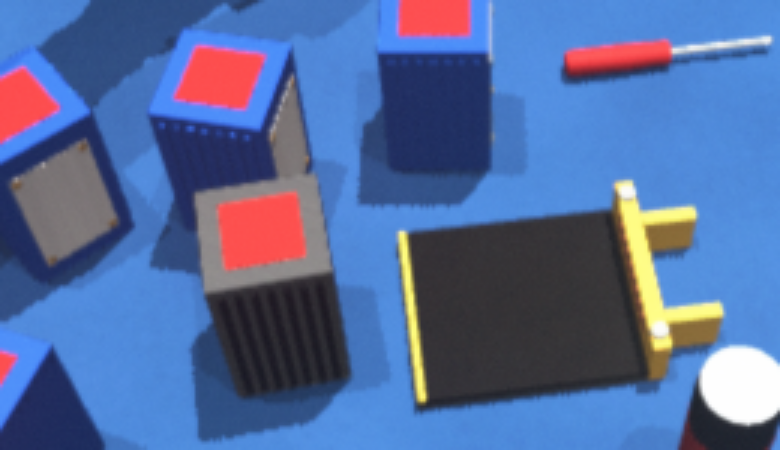

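```bash
cat >> h.py <<'E'
A=np.radians(74.2); u=np.array([np.cos(A),np.sin(A),0]); v=np.array([-np.sin(A),np.cos(A),0]); S0=.076; T0=-.533
def bed(P): P=np.asarray(P,float); return np.stack([P@u-S0,P@v-T0,P[...,2]],-1)   # bed frame
def world(b): return (b[0]+S0)*u+(b[1]+T0)*v+np.array([0,0,b[2]])
def Rt(th,roll=0,yaw=0): # x=-v, tilt th towards +u
    R0=R.from_matrix(np.stack([-v,-u,[0,0,-1]],1))
    return R.from_euler('z',yaw,degrees=True)*R.from_rotvec(u*np.radians(roll))*R0*R.from_euler('x',th,degrees=True)
def plan(front,lat,tipz,th,roll=0,yaw=0,rot=None):
    """front: bed x of leading fingertip edge; prints tool-frame rotation first, then shift after that rotation"""
    o=st(); Rc=R.from_euler('xyz',o['tool_rot'],degrees=True); Rg=Rt(th,roll,yaw)
    h=np.radians(th); tip=world([front-.0095*np.cos(h),lat,tipz]); tcp=tip-Rg.apply([0,0,.182])
    print('rot',(Rc.inv()*Rg).as_rotvec(degrees=True).round(3),'shift(after rot)',Rg.inv().apply(tcp-o['tool_pos']).round(4),'tcp',tcp.round(4))
E
python3 - <<'E'
from h import *
plan(-.176,0,.222,30)
E
```

```text
{'time_s': 0.9, 'tool_pos': [0.2797, -0.5868, 0.4048], 'tool_rot': [179.9966, -0.003, -64.5154], 'force': [-0.343, 0.2607, 0.0009], 'wrist_torque': [-0.0425, 0.0396, 0.0083], 'grip_width': 0.087, 'qpos': [65.3233, 18.393, -4.0161, 83.1079, 1.2957, 78.5414, -3.261]}
rot [ 28.159 -12.748 -47.57 ] shift(after rot) [ 0.1041 -0.2379  0.1664] tcp [ 0.4586 -0.3368  0.3796]
```

>>> jog_arm(
  rows=[
    [0.3, 0, 0, 0, 3.13, -1.42, -5.29],
    [0.3, 0, 0, 0, 3.13, -1.42, -5.29],
    [0.3, 0, 0, 0, 3.13, -1.42, -5.29],
    [0.3, 0, 0, 0, 3.13, -1.42, -5.29],
    [0.3, 0, 0, 0, 3.13, -1.42, -5.29],
    [0.3, 0, 0, 0, 3.13, -1.42, -5.29],
    [0.3, 0, 0, 0, 3.13, -1.42, -5.29],
    [0.3, 0, 0, 0, 3.13, -1.42, -5.29],
    [0.3, 0, 0, 0, 3.13, -1.42, -5.29],
    [0.3, 0, 0, 0, 0, 0, 0],
  ],
)

```text
time_s: 1.73
tool_pos: [0.2792, -0.5875, 0.4034]
tool_rot: [-149.8, 0.0, -15.7]
force: [0.1, 0.4, -0.4]
grip_width: 0.0614
```

>>> jog_arm(
  rows=[
    [0.3, 0.01, -0.024, 0.017, 0, 0, 0],
    [0.3, 0.01, -0.024, 0.017, 0, 0, 0],
    [0.3, 0.01, -0.024, 0.017, 0, 0, 0],
    [0.3, 0.01, -0.024, 0.017, 0, 0, 0],
    [0.3, 0.01, -0.024, 0.017, 0, 0, 0],
    [0.3, 0.01, -0.024, 0.017, 0, 0, 0],
    [0.3, 0.01, -0.024, 0.017, 0, 0, 0],
    [0.3, 0.01, -0.024, 0.017, 0, 0, 0],
    [0.3, 0.01, -0.024, 0.017, 0, 0, 0],
    [0.3, 0.01, -0.022, 0.014, 0, 0, 0],
    [0.3, 0, 0, 0, 0, 0, 0],
  ],
)

```text
time_s: 2.65
tool_pos: [0.4583, -0.3285, 0.38]
tool_rot: [-149.9, -0.1, -15.3]
force: [0.9, 0.6, -0.2]
grip_width: 0.0609
```

Run:
```python
from h import *
plan(-.176,0,.222,30)
o=status.get_obs(); Rc=R.from_euler('xyz',o['tool_rot'],degrees=True)
for c in("scene","side"):
    im,d=cams.read_camera(c); W=cloud(c,d); save(c+'1',im)
    T=Rc.inv().apply((W-np.array(o['tool_pos'])).reshape(-1,3)).reshape(400,640,3)
    ok=(W[...,2]>.2)&(np.linalg.norm(T,axis=-1)<.4)
    Q=T[ok]
    for a,b in((-.1,-.05),(-.05,0),(0,.03),(.03,.06),(.06,.085),(.085,.11),(.12,.15),(.15,.19)):
        q=Q[(Q[:,2]>a)&(Q[:,2]<b)&(abs(Q[:,0])<.15)&(abs(Q[:,1])<.15)]
        if len(q)>5: print(c,a,b,len(q),'x',np.percentile(q[:,0],[1,99]).round(3),'y',np.percentile(q[:,1],[1,99]).round(3))
```

```text
{'time_s': 2.65, 'tool_pos': [0.4583, -0.3285, 0.38], 'tool_rot': [-149.8727, -0.0808, -15.3478], 'force': [0.866, 0.6155, -0.1968], 'wrist_torque': [-0.5358, 0.1151, 0.0085], 'grip_width': 0.0609, 'qpos': [61.1008, 15.8016, -23.2989, 93.3585, -21.5552, 84.687, 27.0405]}
rot [-0.128  0.157  0.432] shift(after rot) [ 0.0026  0.007  -0.0036] tcp [ 0.4586 -0.3368  0.3796]
scene -0.1 -0.05 1264 x [-0.015  0.043] y [-0.037  0.021]
scene -0.05 0 1032 x [-0.018  0.039] y [-0.038  0.022]
scene 0 0.03 606 x [-0.047  0.039] y [-0.038  0.029]
scene 0.03 0.06 554 x [-0.048  0.019] y [-0.027  0.021]
scene 0.06 0.085 1484 x [-0.091  0.096] y [-0.038  0.034]
scene 0.085 0.11 977 x [-0.084  0.094] y [-0.039  0.033]
scene 0.12 0.15 159 x [-0.044  0.047] y [-0.013  0.01 ]
scene 0.15 0.19 244 x [-0.039  0.043] y [-0.012  0.011]
side -0.1 -0.05 789 x [-0.038  0.037] y [-0.035  0.02 ]
side -0.05 0 658 x [-0.039  0.021] y [-0.037  0.02 ]
side 0 0.03 518 x [-0.053  0.024] y [-0.037  0.035]
side 0.03 0.06 417 x [-0.053  0.015] y [-0.026  0.025]
side 0.06 0.085 924 x [-0.096  0.091] y [-0.036  0.037]
side 0.085 0.11 637 x [-0.094  0.084] y [-0.037  0.035]
side 0.12 0.15 174 x [-0.048  0.044] y [-0.011  0.014]
side 0.15 0.19 158 x [-0.043  0.038] y [-0.011  0.012]
```

View pics/scene1.png

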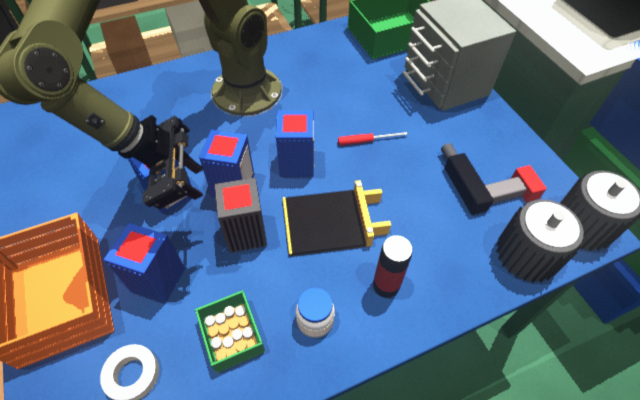

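The picture shows the gripper hovering behind the dark housing at (238,215), between the look-alikes. The wide part of the gripper spans only tool z 60 to 113 mm. I'll use 28° tilt with a little yaw and roll so it clears the blue boxes on the way down.

Run:
```python
from h import *
plan(-.160,.004,.222,28,-5,5)
print('down 10mm',Rt(28,-5,5).inv().apply([0,0,-.01]).round(5),'fwd 10mm',Rt(28,-5,5).inv().apply(.01*u).round(5))
Rg=Rt(28,-5,5)
for x in(-.095,.095):
  for y in(-.037,.037):
    for z in(.06,.113): print(x,y,z,(bed(world([-.160-.0084,.004,.045]))+0+ (lambda d:np.array([d@u,d@v,d[2]]))(Rg.apply([x,y,z-.182]))).round(3))
```

```text
{'time_s': 2.75, 'tool_pos': [0.4552, -0.3337, 0.3796], 'tool_rot': [-150.0852, -0.0091, -15.6901], 'force': [-1.1183, -0.0359, 0.4778], 'wrist_torque': [-0.6249, 0.1806, 0.0001], 'grip_width': 0.0609, 'qpos': [61.318, 15.8697, -22.958, 93.2479, -21.3465, 84.7582, 27.1779]}
rot [-1.699  1.998 -6.691] shift(after rot) [-0.0045 -0.0181  0.0063] tcp [ 0.4541 -0.3142  0.3821]
down 10mm [-0.00087  0.00468  0.0088 ] fwd 10mm [ 0.00087 -0.00876  0.00474]
-0.095 -0.037 0.06 [-0.202  0.107  0.161]
-0.095 -0.037 0.113 [-0.177  0.105  0.115]
-0.095 0.037 0.06 [-0.267  0.098  0.127]
-0.095 0.037 0.113 [-0.242  0.096  0.08 ]
0.095 -0.037 0.06 [-0.186 -0.082  0.178]
0.095 -0.037 0.113 [-0.16  -0.083  0.131]
0.095 0.037 0.06 [-0.25  -0.09   0.143]
0.095 0.037 0.113 [-0.225 -0.092  0.097]
```

Run:
```python
from h import *
plan(-.157,.006,.222,28,-7,6)
print('down 10mm',Rt(28,-7,6).inv().apply([0,0,-.01]).round(5),'fwd 10mm',Rt(28,-7,6).inv().apply(.01*u).round(5))
```

```text
{'time_s': 2.75, 'tool_pos': [0.4552, -0.3337, 0.3796], 'tool_rot': [-150.0852, -0.0091, -15.6901], 'force': [-1.1183, -0.0359, 0.4778], 'wrist_torque': [-0.6249, 0.1806, 0.0001], 'grip_width': 0.0609, 'qpos': [61.318, 15.8697, -22.958, 93.2479, -21.3465, 84.7582, 27.1779]}
rot [-1.55   3.263 -8.529] shift(after rot) [-0.0099 -0.0209  0.0075] tcp [ 0.4489 -0.3104  0.3815]
down 10mm [-0.00122  0.00466  0.00876] fwd 10mm [ 0.00104 -0.00872  0.00478]
```

>>> jog_arm(
  rows=[
    [0.3, 0, 0, 0, -0.78, 1.63, -4.26],
    [0.3, 0, 0, 0, -0.77, 1.63, -4.26],
    [0.3, -0.0049, -0.0105, 0.0038, 0, 0, 0],
    [0.3, -0.005, -0.0104, 0.0037, 0, 0, 0],
    [0.3, 0, 0, 0, 0, 0, 0],
    [0.3, 0, 0, 0, 0, 0, 0],
  ],
)

```text
time_s: 3.25
tool_pos: [0.448, -0.311, 0.3816]
tool_rot: [-151.9, -6.9, -9.9]
force: [-0.2, 0.1, 0.0]
grip_width: 0.061
```

Run:
```python
from h import *
plan(-.157,.006,.222,28,-7,6)
plan(-.157,.006,.050,28,-7,6)
im,d=cams.read_camera("side"); W=cloud("side",d); B=bed(W)
# tops of boxes at .165 in bed frame
top=(abs(W[...,2]-.165)<.008)
n,l,s,_=cv2.connectedComponentsWithStats(cv2.morphologyEx(top.astype(np.uint8),cv2.MORPH_OPEN,np.ones((3,3))))
for i in range(1,n):
    if s[i,4]>250: print(*rect(B[l==i]),(cv2.boxPoints(cv2.minAreaRect((B[l==i][:,:2]*1000).astype(np.float32)))).round().tolist())
```

```text
{'time_s': 3.25, 'tool_pos': [0.448, -0.311, 0.3816], 'tool_rot': [-151.9262, -6.9374, -9.9103], 'force': [-0.232, 0.147, 0.0111], 'wrist_torque': [-0.502, 0.1172, -0.0531], 'grip_width': 0.061, 'qpos': [62.5631, 11.9192, -24.4843, 97.5017, -23.1197, 80.6559, 35.6581]}
rot [-0.06   0.004 -0.126] shift(after rot) [ 0.0008 -0.0006  0.0006] tcp [ 0.4489 -0.3104  0.3815]
{'time_s': 3.25, 'tool_pos': [0.448, -0.311, 0.3816], 'tool_rot': [-151.9262, -6.9374, -9.9103], 'force': [-0.232, 0.147, 0.0111], 'wrist_torque': [-0.502, 0.1172, -0.0531], 'grip_width': 0.061, 'qpos': [62.5631, 11.9192, -24.4843, 97.5017, -23.1197, 80.6559, 35.6581]}
rot [-0.06   0.004 -0.126] shift(after rot) [-0.0202  0.0796  0.1513] tcp [ 0.4489 -0.3104  0.2095]
[-913.9 -308.4   17.1  220.3   16.3] 165.1 [[-953.0, -205.0], [-891.0, -416.0], [-875.0, -412.0], [-937.0, -200.0]]
[-101.8   -2.    96.    96.9    4.3] 164.9 [[-153.0, 43.0], [-146.0, -54.0], [-50.0, -47.0], [-58.0, 50.0]]
[-297.1  148.4   97.8   95.2   32.5] 164.7 [[-364.0, 162.0], [-313.0, 82.0], [-230.0, 135.0], [-281.0, 215.0]]
[-129.3  157.1   96.7   95.5   72.7] 164.7 [[-189.0, 125.0], [-98.0, 97.0], [-69.0, 189.0], [-161.0, 217.0]]
[ 52.9 208.5  96.8  95.   82.3] 165.1 [[-1.0, 167.0], [94.0, 154.0], [106.0, 250.0], [12.0, 263.0]]
```

>>> jog_arm(
  rows=[
    [0.3, -0.0017, 0.0066, 0.0126, 0, 0, 0],
    [0.3, -0.0017, 0.0066, 0.0126, 0, 0, 0],
    [0.3, -0.0017, 0.0066, 0.0126, 0, 0, 0],
    [0.3, -0.0017, 0.0066, 0.0126, 0, 0, 0],
    [0.3, -0.0017, 0.0066, 0.0126, 0, 0, 0],
    [0.3, -0.0017, 0.0066, 0.0126, 0, 0, 0],
  ],
)

```text
time_s: 3.8
tool_pos: [0.4486, -0.3117, 0.2945]
tool_rot: [-151.9, -7.0, -10.0]
force: [0.2, -0.4, -0.1]
grip_width: 0.061
```

>>> jog_arm(
  rows=[
    [0.3, -0.0017, 0.0066, 0.0126, 0, 0, 0],
    [0.3, -0.0017, 0.0066, 0.0126, 0, 0, 0],
    [0.3, -0.0017, 0.0066, 0.0126, 0, 0, 0],
    [0.3, -0.0017, 0.0066, 0.0126, 0, 0, 0],
    [0.3, -0.0017, 0.0067, 0.0126, 0, 0, 0],
    [0.3, -0.0017, 0.007, 0.0126, 0, 0, 0],
    [0.3, 0, 0, 0, 0, 0, 0],
  ],
)

```text
time_s: 4.38
tool_pos: [0.4478, -0.3109, 0.2062]
tool_rot: [-151.8, -6.7, -10.0]
force: [0.3, 0.7, -0.4]
grip_width: 0.061
```

Run:
```python
from h import *
plan(-.157,.006,.050,28,-7,6)
for c in("scene","side"):
    im,d=cams.read_camera(c); save(c+'2',im[100:300,120:520] if c=="scene" else im[80:280,240:560],2)
```

```text
{'time_s': 4.3833, 'tool_pos': [0.4478, -0.3109, 0.2062], 'tool_rot': [-151.7572, -6.7228, -9.9557], 'force': [0.3019, 0.6953, -0.3737], 'wrist_torque': [-0.4949, 0.1895, -0.0176], 'grip_width': 0.061, 'qpos': [61.263, 22.9649, -23.7994, 106.3868, -21.1103, 62.6295, 41.702]}
rot [-0.224  0.172 -0.267] shift(after rot) [ 0.0014 -0.0021 -0.0024] tcp [ 0.4489 -0.3104  0.2095]
```

View pics/scene2.png

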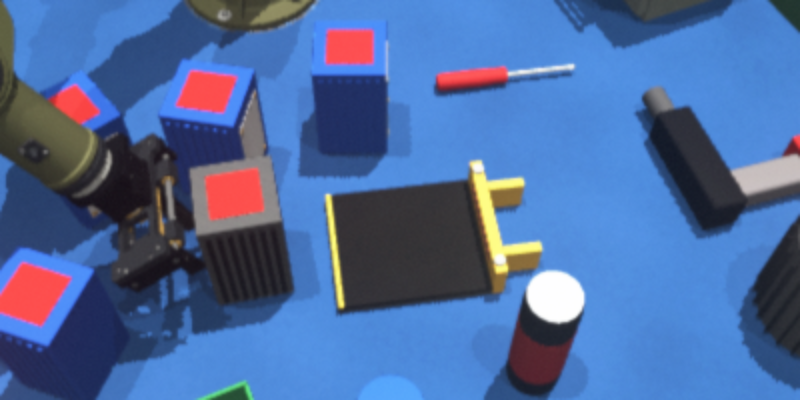

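The gripper is down behind the housing (240,230 in the crop), clear of the blue boxes. Now push it forward gently.

>>> jog_arm(
  rows=[
    [0.3, 0.0003, -0.0026, 0.0014, 0, 0, 0],
    [0.3, 0.0003, -0.0026, 0.0014, 0, 0, 0],
    [0.3, 0.0003, -0.0026, 0.0014, 0, 0, 0],
    [0.3, 0.0003, -0.0026, 0.0014, 0, 0, 0],
    [0.3, 0.0003, -0.0026, 0.0014, 0, 0, 0],
    [0.3, 0.0003, -0.0026, 0.0014, 0, 0, 0],
  ],
)

```text
time_s: 4.98
tool_pos: [0.4538, -0.2946, 0.21]
tool_rot: [-152.0, -7.1, -9.9]
force: [-0.1, -6.2, 3.2]
grip_width: 0.0609
```

>>> jog_arm(
  rows=[
    [0.3, 0.0003, -0.0026, 0.0014, 0, 0, 0],
    [0.3, 0.0003, -0.0026, 0.0014, 0, 0, 0],
    [0.3, 0.0003, -0.0026, 0.0014, 0, 0, 0],
    [0.3, 0, 0, 0, 0, 0, 0],
  ],
)

```text
time_s: 5.32
tool_pos: [0.4563, -0.2853, 0.2099]
tool_rot: [-152.0, -7.0, -9.9]
force: [-0.6, -4.6, 0.9]
grip_width: 0.0606
```

```bash
cat >> h.py <<'E'
def house(zc=.165,tol=.008):
    for c in("scene","side"):
        im,d=cams.read_camera(c); W=cloud(c,d); B=bed(W)
        m=(abs(W[...,2]-zc)<tol)&(abs(B[...,1])<.07)&(B[...,0]>-.16)&(B[...,0]<.19)
        n,l,s,_=cv2.connectedComponentsWithStats(cv2.morphologyEx(m.astype(np.uint8),cv2.MORPH_OPEN,np.ones((3,3))))
        i=1+np.argmax(s[1:,4]); print(c,s[i,4],*rect(B[l==i]))
E
python3 - <<'E'
from h import *
house()
plan(-.134,-.002,.047,28,0,0)
E
```

```text
scene 1481 [-81.9  -1.4  95.   97.4   6.6] 165.6
side 993 [-80.5   1.   97.2  96.9   6. ] 164.9
{'time_s': 5.4167, 'tool_pos': [0.4563, -0.2854, 0.2098], 'tool_rot': [-151.9202, -7.0253, -9.8883], 'force': [0.1212, -4.5764, 2.0744], 'wrist_torque': [-1.0494, 0.0736, -0.1572], 'grip_width': 0.0609, 'qpos': [59.9145, 21.5712, -24.8879, 107.9171, -21.9715, 61.2052, 40.0892]}
rot [-0.442 -3.42   8.511] shift(after rot) [0.0183 0.0023 0.0012] tcp [ 0.4734 -0.2918  0.2077]
```

>>> jog_arm(
  rows=[
    [0.3, -0.0003, 0.0052, -0.0028, 0, 0, 0],
    [0.3, 0.0045, 0.0006, 0.0003, -0.15, -1.14, 2.84],
    [0.3, 0.0068, 0.0006, 0.0003, -0.15, -1.14, 2.84],
    [0.3, 0.0068, 0.0006, 0.0003, -0.15, -1.14, 2.84],
    [0.3, 0, 0, 0, 0, 0, 0],
  ],
)

```text
time_s: 5.83
tool_pos: [0.4734, -0.2948, 0.2087]
tool_rot: [-151.9, 0.2, -15.7]
force: [0.5, -0.6, 0.4]
grip_width: 0.0609
```

Run:
```python
from h import *
plan(-.100,-.002,.045,28,0,0)
```

```text
{'time_s': 5.8333, 'tool_pos': [0.4734, -0.2948, 0.2087], 'tool_rot': [-151.8515, 0.1525, -15.7079], 'force': [0.4895, -0.568, 0.4155], 'wrist_torque': [-0.5799, 0.081, -0.026], 'grip_width': 0.0609, 'qpos': [56.5027, 24.2797, -22.5992, 103.8339, -19.2136, 64.7199, 29.1721]}
rot [-0.148  0.178  0.01 ] shift(after rot) [-0.0008 -0.0312  0.02  ] tcp [ 0.4827 -0.259   0.2057]
```

>>> jog_arm(
  rows=[
    [0.3, 0, -0.0031, 0.0016, 0, 0, 0],
    [0.3, 0, -0.0031, 0.0016, 0, 0, 0],
    [0.3, 0, -0.0031, 0.0016, 0, 0, 0],
    [0.3, 0, -0.0031, 0.0016, 0, 0, 0],
    [0.3, 0, -0.0031, 0.0016, 0, 0, 0],
    [0.3, 0, -0.0031, 0.0016, 0, 0, 0],
    [0.3, 0, -0.0031, 0.0016, 0, 0, 0],
    [0.3, 0, -0.0031, 0.0016, 0, 0, 0],
  ],
)

```text
time_s: 6.5
tool_pos: [0.48, -0.269, 0.2094]
tool_rot: [-152.0, 0.0, -15.8]
force: [-1.4, -2.8, -2.0]
grip_width: 0.0608
```

Run:
```python
from h import *
house()
plan(-.100,-.002,.045,28,0,0)
```

```text
scene 1500 [-61.7  -7.4  95.2  97.8   0.2] 165.7
side 997 [-58.5  -5.2  95.4  97.1   0.2] 165.2
{'time_s': 6.6, 'tool_pos': [0.4804, -0.2684, 0.2096], 'tool_rot': [-151.9661, 0.0068, -15.768], 'force': [-0.6349, -2.2237, -1.1102], 'wrist_torque': [-1.1227, 0.2755, 0.0038], 'grip_width': 0.061, 'qpos': [55.0705, 23.1091, -23.6061, 105.4692, -19.9367, 63.1209, 27.3768]}
rot [-0.034  0.021  0.025] shift(after rot) [-0.0003 -0.0066  0.008 ] tcp [ 0.4827 -0.259   0.2057]
```

>>> jog_arm(
  rows=[
    [0.3, 0, -0.0018, 0.0009, 0, 0, 0],
    [0.3, 0, -0.0018, 0.0009, 0, 0, 0],
    [0.3, 0, -0.0018, 0.0009, 0, 0, 0],
    [0.3, 0, -0.0018, 0.0009, 0, 0, 0],
  ],
)

```text
time_s: 6.93
tool_pos: [0.4823, -0.2614, 0.2097]
tool_rot: [-152.0, 0.0, -15.8]
force: [-1.9, -3.4, -0.8]
grip_width: 0.0608
```

>>> jog_arm(
  rows=[
    [0.3, 0, -0.0009, 0.0005, 0, 0, 0],
    [0.3, 0, -0.0009, 0.0005, 0, 0, 0],
  ],
)

```text
time_s: 7.1
tool_pos: [0.4828, -0.2593, 0.2096]
tool_rot: [-152.0, 0.0, -15.8]
force: [-1.5, -2.6, -1.0]
grip_width: 0.0609
```

>>> jog_arm(
  rows=[
    [0.3, 0, -0.0009, 0.0005, 0, 0, 0],
    [0.3, 0, -0.0009, 0.0005, 0, 0, 0],
  ],
)

```text
time_s: 7.27
tool_pos: [0.4833, -0.2574, 0.2096]
tool_rot: [-152.0, 0.0, -15.8]
force: [-0.8, -3.3, -1.1]
grip_width: 0.0612
```

>>> jog_arm(
  rows=[
    [0.3, 0, -0.0009, 0.0005, 0, 0, 0],
  ],
)

```text
time_s: 7.35
tool_pos: [0.4836, -0.2564, 0.2095]
tool_rot: [-152.0, 0.0, -15.8]
force: [-1.4, -3.7, -1.2]
grip_width: 0.0609
```

>>> jog_arm(
  rows=[
    [0.3, 0, -0.0009, 0.0005, 0, 0, 0],
  ],
)

```text
time_s: 7.43
tool_pos: [0.4838, -0.2554, 0.2095]
tool_rot: [-152.0, 0.0, -15.8]
force: [-1.3, -5.2, -0.0]
grip_width: 0.0612
```

Run:
```python
from h import *
house();st()
```

```text
scene 1492 [-48.   -7.2  94.8  98.1   0.1] 165.7
side 995 [-46.9  -5.1  97.2  97.5   0.1] 165.1
{'time_s': 7.5333, 'tool_pos': [0.4839, -0.2555, 0.2096], 'tool_rot': [-152.0081, 0.0287, -15.8043], 'force': [0.006, -3.7311, -1.343], 'wrist_torque': [-1.425, 0.2513, -0.0671], 'grip_width': 0.0609, 'qpos': [54.2997, 22.6498, -24.0688, 106.1695, -20.2413, 62.3825, 26.41]}
```

About 0–1 mm from the step; creep on in half millimetres.

>>> jog_arm(
  rows=[
    [0.3, 0, -0.0005, 0.0003, 0, 0, 0],
    [0.3, 0, -0.0005, 0.0003, 0, 0, 0],
  ],
)

```text
time_s: 7.7
tool_pos: [0.484, -0.2551, 0.2096]
tool_rot: [-152.1, 0.0, -15.8]
force: [-1.6, -6.2, 0.2]
grip_width: 0.0612
```

>>> jog_arm(
  rows=[
    [0.3, 0, -0.0005, 0.0003, 0, 0, 0],
  ],
)

```text
time_s: 7.78
tool_pos: [0.4841, -0.255, 0.2097]
tool_rot: [-152.1, -0.0, -15.9]
force: [-2.3, -7.6, 0.4]
grip_width: 0.0609
```

>>> jog_arm(
  rows=[
    [0.3, 0, -0.0005, 0.0003, 0, 0, 0],
  ],
)

```text
time_s: 7.87
tool_pos: [0.4842, -0.2548, 0.2097]
tool_rot: [-152.1, -0.0, -15.9]
force: [-3.2, -8.5, 1.6]
grip_width: 0.061
```

>>> jog_arm(
  rows=[
    [0.3, 0, -0.0005, 0.0003, 0, 0, 0],
  ],
)

```text
time_s: 7.95
tool_pos: [0.4842, -0.2546, 0.2097]
tool_rot: [-152.2, -0.0, -15.9]
force: [-2.7, -8.8, 2.2]
grip_width: 0.0613
```

>>> jog_arm(
  rows=[
    [0.3, 0, -0.0005, 0.0003, 0, 0, 0],
    [0.3, 0, -0.0005, 0.0003, 0, 0, 0],
    [0.3, 0, -0.0005, 0.0003, 0, 0, 0],
    [0.3, 0, 0, 0, 0, 0, 0],
  ],
)

```text
time_s: 8.28
tool_pos: [0.4843, -0.2542, 0.2098]
tool_rot: [-152.3, -0.0, -15.9]
force: [-5.2, -9.7, 2.4]
grip_width: 0.0609
```

>>> jog_arm(
  rows=[
    [0.3, 0, -0.0003, 0.0002, 0, 0, 0],
    [0.3, 0, 0, 0, 0, 0, 0],
    [0.3, 0, 0, 0, 0, 0, 0],
    [0.3, 0, 0, 0, 0, 0, 0],
    [0.3, 0, 0, 0, 0, 0, 0],
    [0.3, 0, 0, 0, 0, 0, 0],
    [0.3, 0, 0, 0, 0, 0, 0],
  ],
)

```text
time_s: 8.87
tool_pos: [0.4843, -0.2542, 0.2098]
tool_rot: [-152.3, -0.0, -16.0]
force: [-5.3, -10.6, 3.7]
grip_width: 0.0612
```

Run:
```python
from h import *
house();plan(-.110,-.006,.045,28);plan(-.110,-.006,.133,28)
```

```text
scene 1497 [-47.9  -7.2  94.8  98.3   0. ] 165.7
side 994 [-46.8  -4.7  98.3  97.7  88.7] 165.1
{'time_s': 8.9667, 'tool_pos': [0.4843, -0.2542, 0.2098], 'tool_rot': [-152.2994, -0.0455, -15.9586], 'force': [-4.177, -11.2595, 3.9033], 'wrist_torque': [-2.4789, 0.9812, 0.3648], 'grip_width': 0.0611, 'qpos': [54.1166, 22.4665, -24.0575, 106.3213, -20.1389, 62.0791, 26.0882]}
rot [ 0.299 -0.114 -0.119] shift(after rot) [ 0.0038  0.0153 -0.0035] tcp [ 0.4838 -0.2698  0.2057]
{'time_s': 8.9667, 'tool_pos': [0.4843, -0.2542, 0.2098], 'tool_rot': [-152.2994, -0.0455, -15.9586], 'force': [-4.177, -11.2595, 3.9033], 'wrist_torque': [-2.4789, 0.9812, 0.3648], 'grip_width': 0.0611, 'qpos': [54.1166, 22.4665, -24.0575, 106.3213, -20.1389, 62.0791, 26.0882]}
rot [ 0.299 -0.114 -0.119] shift(after rot) [ 0.0038 -0.026  -0.0812] tcp [ 0.4838 -0.2698  0.2937]
```

>>> jog_arm(
  rows=[
    [0.3, 0, 0.0044, -0.0023, 0, 0, 0],
    [0.3, 0, 0.0088, -0.0047, 0, 0, 0],
    [0.3, 0, 0, 0, 0, 0, 0],
    [0.3, 0.001, -0.0103, -0.0194, 0, 0, 0],
    [0.3, 0.001, -0.0103, -0.0194, 0, 0, 0],
    [0.3, 0.001, -0.0103, -0.0194, 0, 0, 0],
    [0.3, 0.001, -0.0103, -0.0194, 0, 0, 0],
    [0.3, 0, 0, 0, 0, 0, 0],
    [0.3, 0, 0, 0, 0, 0, 0],
  ],
)

```text
time_s: 9.72
tool_pos: [0.4857, -0.2653, 0.2981]
tool_rot: [-152.0, -0.1, -15.7]
force: [-0.6, -0.5, -0.4]
grip_width: 0.061
```

Run:
```python
from h import *
house();plan(-.095,-.006,.133,28)
```

```text
scene 1484 [-48.2  -7.6  95.   98.2   0.5] 165.6
side 999 [-46.5  -5.3  95.5  99.    0.4] 164.9
{'time_s': 9.8167, 'tool_pos': [0.4848, -0.2654, 0.2961], 'tool_rot': [-151.9203, 0.1524, -15.743], 'force': [0.2211, -0.8778, -0.2334], 'wrist_torque': [-0.5471, 0.0891, -0.0188], 'grip_width': 0.061, 'qpos': [55.3732, 17.248, -24.2371, 101.5734, -20.955, 72.0476, 24.0127]}
rot [-0.08   0.161 -0.021] shift(after rot) [ 0.0003 -0.0082  0.007 ] tcp [ 0.4879 -0.2553  0.2937]
```

>>> jog_arm(
  rows=[
    [0.3, 0, -0.0035, 0.0019, 0, 0, 0],
    [0.3, 0, -0.0035, 0.0019, 0, 0, 0],
    [0.3, 0, -0.0035, 0.0019, 0, 0, 0],
    [0.3, 0, -0.0035, 0.0019, 0, 0, 0],
    [0.3, 0, -0.0035, 0.0019, 0, 0, 0],
    [0.3, 0, -0.0035, 0.0019, 0, 0, 0],
    [0.3, 0, -0.0035, 0.0019, 0, 0, 0],
  ],
)

```text
time_s: 10.4
tool_pos: [0.4925, -0.241, 0.2977]
tool_rot: [-152.1, -0.1, -15.9]
force: [-1.4, -7.0, 5.9]
grip_width: 0.0607
```

>>> jog_arm(
  rows=[
    [0.3, 0, -0.0035, 0.0019, 0, 0, 0],
    [0.3, 0, -0.0035, 0.0019, 0, 0, 0],
    [0.3, 0, -0.0035, 0.0019, 0, 0, 0],
    [0.3, 0, -0.0035, 0.0019, 0, 0, 0],
    [0.3, 0, -0.0035, 0.0019, 0, 0, 0],
    [0.3, 0, -0.0035, 0.0019, 0, 0, 0],
  ],
)

```text
time_s: 10.9
tool_pos: [0.4994, -0.2169, 0.2975]
tool_rot: [-152.0, -0.1, -15.9]
force: [-0.7, -3.1, 5.0]
grip_width: 0.061
```

Run:
```python
from h import *
st(); im,d=cams.read_camera("scene"); save('scene3',im[100:300,120:520],2)
```

```text
{'time_s': 10.9, 'tool_pos': [0.4994, -0.2169, 0.2975], 'tool_rot': [-152.0367, -0.0575, -15.8807], 'force': [-0.675, -3.1436, 4.9817], 'wrist_torque': [-0.6232, 0.1271, 0.09], 'grip_width': 0.061, 'qpos': [52.5458, 15.4691, -26.1621, 103.7389, -22.1476, 69.3969, 20.1936]}
```

View pics/scene3.png

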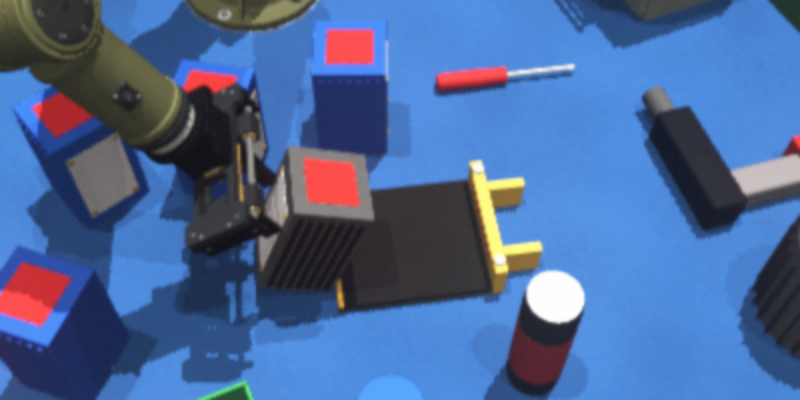

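It is tipping nicely over the step (top at 330,185 in the crop), with the silver cover plate on the near side. Continue.

>>> jog_arm(
  rows=[
    [0.3, 0, -0.0035, 0.0019, 0, 0, 0],
    [0.3, 0, -0.0035, 0.0019, 0, 0, 0],
    [0.3, 0, -0.0035, 0.0019, 0, 0, 0],
    [0.3, 0, -0.0035, 0.0019, 0, 0, 0],
    [0.3, 0, -0.0035, 0.0019, 0, 0, 0],
    [0.3, 0, -0.0035, 0.0019, 0, 0, 0],
  ],
)

```text
time_s: 11.45
tool_pos: [0.5056, -0.1923, 0.296]
tool_rot: [-151.9, 0.1, -15.7]
force: [-0.6, -1.6, 0.9]
grip_width: 0.0607
```

>>> jog_arm(
  rows=[
    [0.3, 0, -0.0035, 0.0019, 0, 0, 0],
    [0.3, 0, -0.0035, 0.0019, 0, 0, 0],
    [0.3, 0, -0.0035, 0.0019, 0, 0, 0],
    [0.3, 0, -0.0035, 0.0019, 0, 0, 0],
  ],
)

```text
time_s: 11.78
tool_pos: [0.5099, -0.1774, 0.296]
tool_rot: [-152.0, 0.1, -15.8]
force: [0.1, 0.0, -0.5]
grip_width: 0.0609
```

>>> jog_arm(
  rows=[
    [0.3, 0, -0.0035, 0.0019, 0, 0, 0],
    [0.3, 0, -0.0035, 0.0019, 0, 0, 0],
    [0.3, 0, 0, 0, 0, 0, 0],
    [0.3, 0, 0, 0, 0, 0, 0],
  ],
)

```text
time_s: 12.12
tool_pos: [0.5122, -0.17, 0.2962]
tool_rot: [-152.0, 0.0, -15.8]
force: [-0.0, -0.4, 0.3]
grip_width: 0.0608
```

Run:
```python
from h import *
st(); house(.110,.01); plan(0,0,.16,28)
im,d=cams.read_camera("side"); save('side4',im[80:280,220:560],2)
```

```text
{'time_s': 12.1167, 'tool_pos': [0.5122, -0.17, 0.2962], 'tool_rot': [-151.9876, 0.0487, -15.767], 'force': [-0.0428, -0.3533, 0.2785], 'wrist_torque': [-0.5767, 0.1212, 0.0258], 'grip_width': 0.0608, 'qpos': [49.6549, 14.3915, -28.0844, 105.3845, -23.0291, 66.9629, 16.4183]}
scene 2215 [ 4.640e+01 -8.500e+00  1.648e+02  1.027e+02  1.000e-01] 110.9
side 1663 [ 47.7  -4.9 165.7 102.7   1. ] 110.2
{'time_s': 12.2167, 'tool_pos': [0.5121, -0.1706, 0.2962], 'tool_rot': [-151.9947, 0.0465, -15.8163], 'force': [-0.2156, 0.915, 0.2492], 'wrist_torque': [-0.5023, 0.0407, -0.0084], 'grip_width': 0.0611, 'qpos': [49.6789, 14.398, -28.054, 105.374, -23.0253, 66.9633, 16.4223]}
rot [-0.005  0.033 -0.036] shift(after rot) [-0.0062 -0.0176 -0.0184] tcp [ 0.508  -0.1623  0.3207]
```

View pics/side4.png

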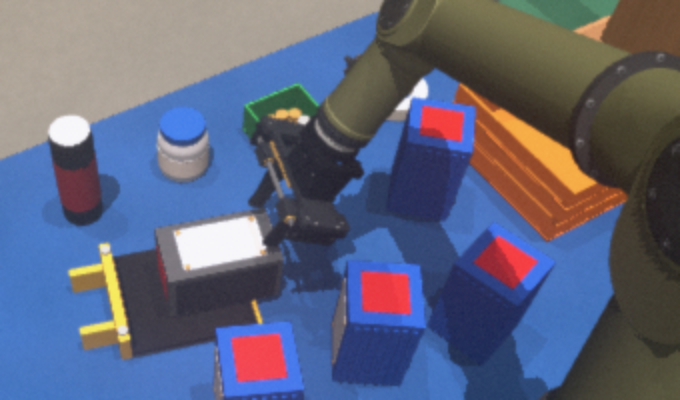

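The housing lies on the rubber, cover plate up (220,255 in the crop), with its middle at bed x ≈ 47 mm, y ≈ -6 mm, square, and about 64 mm short of the fence. I'll back off, go down behind its foot end and push.

>>> jog_arm(
  rows=[
    [0.3, 0.002, 0.0132, -0.007, 0, 0, 0],
    [0.3, 0.002, 0.0132, -0.007, 0, 0, 0],
    [0.3, 0.002, 0.0132, -0.007, 0, 0, 0],
    [0.3, 0, 0, 0, 0, 0, 0],
    [0.3, 0, 0, 0, 0, 0, 0],
  ],
)

```text
time_s: 12.68
tool_pos: [0.5052, -0.2173, 0.2959]
tool_rot: [-152.0, 0.1, -16.0]
force: [0.1, -0.4, 0.2]
grip_width: 0.0609
```

Run:
```python
from h import *
plan(-.055,-.012,.050,28)
```

```text
{'time_s': 12.6833, 'tool_pos': [0.5052, -0.2173, 0.2959], 'tool_rot': [-151.9765, 0.0728, -16.018], 'force': [0.1298, -0.366, 0.2019], 'wrist_torque': [-0.4767, 0.0605, -0.0267], 'grip_width': 0.0609, 'qpos': [52.162, 16.2095, -26.1782, 103.0795, -21.9101, 69.2565, 19.6219]}
rot [-0.024 -0.038 -0.227] shift(after rot) [-0.0003  0.0411  0.0746] tcp [ 0.5046 -0.2185  0.2107]
```

>>> jog_arm(
  rows=[
    [0.3, 0, 0.0068, 0.0124, 0, 0, 0],
    [0.3, 0, 0.0068, 0.0124, 0, 0, 0],
    [0.3, 0, 0.0068, 0.0124, 0, 0, 0],
    [0.3, 0, 0.0069, 0.0124, 0, 0, 0],
    [0.3, 0, 0.0069, 0.0125, 0, 0, 0],
    [0.3, 0, 0.0069, 0.0125, 0, 0, 0],
    [0.3, 0, 0, 0, 0, 0, 0],
  ],
)

```text
time_s: 13.27
tool_pos: [0.5042, -0.2153, 0.2084]
tool_rot: [-151.9, 0.3, -15.7]
force: [-0.3, 0.5, 0.0]
grip_width: 0.0609
```

>>> jog_arm(
  rows=[
    [0.3, 0, -0.0035, 0.0019, 0, 0, 0],
    [0.3, 0, -0.0035, 0.0019, 0, 0, 0],
    [0.3, 0, -0.0035, 0.0019, 0, 0, 0],
    [0.3, 0, -0.0035, 0.0019, 0, 0, 0],
    [0.3, 0, -0.0035, 0.0019, 0, 0, 0],
    [0.3, 0, -0.0035, 0.0019, 0, 0, 0],
    [0.3, 0, -0.0035, 0.0019, 0, 0, 0],
    [0.3, 0, -0.0035, 0.0019, 0, 0, 0],
  ],
)

```text
time_s: 13.93
tool_pos: [0.5142, -0.1878, 0.2121]
tool_rot: [-152.2, -0.1, -15.9]
force: [-1.9, -7.1, 4.0]
grip_width: 0.0606
```

Run:
```python
from h import *
house(.110,.01); plan(0,-.012,.05,28)
```

```text
scene 2445 [ 59.5  -9.9 102.  164.8  90. ] 110.9
side 1714 [ 62.3  -5.5 101.8 165.1  89.9] 110.2
{'time_s': 14.0333, 'tool_pos': [0.5144, -0.1867, 0.212], 'tool_rot': [-152.1275, -0.1323, -15.8678], 'force': [-0.2594, -4.0957, 2.9105], 'wrist_torque': [-1.0817, 0.1023, -0.0784], 'grip_width': 0.061, 'qpos': [49.2702, 21.5954, -26.8052, 107.7148, -21.2899, 58.5753, 20.0554]}
rot [ 0.128 -0.149  0.002] shift(after rot) [-0.0008 -0.0186  0.0113] tcp [ 0.5196 -0.1656  0.2107]
```

>>> jog_arm(
  rows=[
    [0.3, 0, -0.0035, 0.0019, 0, 0, 0],
    [0.3, 0, -0.0035, 0.0019, 0, 0, 0],
    [0.3, 0, -0.0035, 0.0019, 0, 0, 0],
    [0.3, 0, -0.0035, 0.0019, 0, 0, 0],
    [0.3, 0, -0.0035, 0.0019, 0, 0, 0],
    [0.3, 0, -0.0035, 0.0019, 0, 0, 0],
    [0.3, 0, -0.0035, 0.0019, 0, 0, 0],
    [0.3, 0, -0.0035, 0.0019, 0, 0, 0],
    [0.3, 0, -0.0035, 0.0019, 0, 0, 0],
  ],
)

```text
time_s: 14.78
tool_pos: [0.5242, -0.1536, 0.2118]
tool_rot: [-152.2, -0.2, -16.0]
force: [-1.7, -7.7, 6.6]
grip_width: 0.0611
```

Run:
```python
from h import *
house(.110,.01); plan(.029,-.012,.05,28)
```

```text
scene 2420 [ 9.540e+01 -1.010e+01  1.655e+02  1.016e+02  1.000e-01] 111.0
side 1737 [ 98.   -6.3 101.  165.4  89.9] 110.2
{'time_s': 14.8833, 'tool_pos': [0.5245, -0.1525, 0.2118], 'tool_rot': [-152.0981, -0.1544, -15.9047], 'force': [-1.0421, -5.4818, 3.8492], 'wrist_torque': [-1.1086, 0.0661, -0.057], 'grip_width': 0.0608, 'qpos': [46.8292, 21.0885, -28.017, 108.6411, -21.8354, 56.6265, 17.1472]}
rot [ 0.098 -0.185 -0.02 ] shift(after rot) [-0.0011 -0.0128  0.008 ] tcp [ 0.5274 -0.1376  0.2107]
```

>>> jog_arm(
  rows=[
    [0.3, 0, -0.0018, 0.0009, 0, 0, 0],
    [0.3, 0, -0.0018, 0.0009, 0, 0, 0],
    [0.3, 0, -0.0018, 0.0009, 0, 0, 0],
    [0.3, 0, -0.0018, 0.0009, 0, 0, 0],
    [0.3, 0, -0.0018, 0.0009, 0, 0, 0],
  ],
)

```text
time_s: 15.3
tool_pos: [0.5269, -0.1436, 0.2118]
tool_rot: [-152.1, -0.1, -15.9]
force: [-1.1, -6.7, 4.9]
grip_width: 0.061
```

>>> jog_arm(
  rows=[
    [0.3, 0, -0.0009, 0.0005, 0, 0, 0],
    [0.3, 0, -0.0009, 0.0005, 0, 0, 0],
  ],
)

```text
time_s: 15.47
tool_pos: [0.5274, -0.1415, 0.2117]
tool_rot: [-152.1, -0.1, -15.9]
force: [-2.1, -7.5, 5.0]
grip_width: 0.061
```

>>> jog_arm(
  rows=[
    [0.3, 0, -0.0009, 0.0005, 0, 0, 0],
  ],
)

```text
time_s: 15.55
tool_pos: [0.5277, -0.1407, 0.2117]
tool_rot: [-152.1, -0.1, -15.9]
force: [-2.3, -7.2, 5.3]
grip_width: 0.0607
```

>>> jog_arm(
  rows=[
    [0.3, 0, -0.0009, 0.0005, 0, 0, 0],
  ],
)

```text
time_s: 15.63
tool_pos: [0.528, -0.1397, 0.2117]
tool_rot: [-152.1, -0.1, -15.9]
force: [-2.2, -7.6, 4.9]
grip_width: 0.0609
```

>>> jog_arm(
  rows=[
    [0.3, 0, -0.0009, 0.0005, 0, 0, 0],
  ],
)

```text
time_s: 15.72
tool_pos: [0.5283, -0.1387, 0.2117]
tool_rot: [-152.1, -0.1, -15.9]
force: [-2.1, -6.7, 5.5]
grip_width: 0.0611
```

Run:
```python
from h import *
house(.110,.01)
```

```text
scene 2372 [109.1  -9.9 100.5 161.9  89.8] 110.9
side 1703 [109.6  -6.  161.3 100.3   0.4] 110.3
```

>>> jog_arm(
  rows=[
    [0.3, 0, -0.0005, 0.0003, 0, 0, 0],
    [0.3, 0, -0.0005, 0.0003, 0, 0, 0],
  ],
)

```text
time_s: 15.98
tool_pos: [0.5284, -0.1383, 0.2118]
tool_rot: [-152.2, -0.1, -16.0]
force: [-4.1, -11.1, 7.8]
grip_width: 0.0609
```

>>> jog_arm(
  rows=[
    [0.3, 0, -0.0005, 0.0003, 0, 0, 0],
    [0.3, 0, -0.0005, 0.0003, 0, 0, 0],
  ],
)

```text
time_s: 16.15
tool_pos: [0.5285, -0.138, 0.2118]
tool_rot: [-152.3, -0.1, -16.0]
force: [-6.0, -11.6, 9.9]
grip_width: 0.0609
```

>>> jog_arm(
  rows=[
    [0.3, 0, -0.0005, 0.0003, 0, 0, 0],
    [0.3, 0, -0.0005, 0.0003, 0, 0, 0],
  ],
)

```text
time_s: 16.32
tool_pos: [0.5286, -0.1377, 0.2118]
tool_rot: [-152.3, -0.1, -16.0]
force: [-7.5, -14.2, 11.3]
grip_width: 0.0609
```

>>> jog_arm(
  rows=[
    [0.3, 0, -0.0005, 0.0003, 0, 0, 0],
    [0.3, 0, -0.0005, 0.0003, 0, 0, 0],
  ],
)

```text
time_s: 16.48
tool_pos: [0.5287, -0.1375, 0.2119]
tool_rot: [-152.4, -0.1, -16.0]
force: [-9.4, -16.8, 13.5]
grip_width: 0.061
```

>>> jog_arm(
  rows=[
    [0.3, 0, -0.0002, 0.0001, 0, 0, 0],
    [0.3, 0, 0, 0, 0, 0, 0],
    [0.3, 0, 0, 0, 0, 0, 0],
    [0.3, 0, 0, 0, 0, 0, 0],
    [0.3, 0, 0, 0, 0, 0, 0],
    [0.3, 0, 0, 0, 0, 0, 0],
    [0.3, 0, 0, 0, 0, 0, 0],
  ],
)

```text
time_s: 17.07
tool_pos: [0.5287, -0.1375, 0.2119]
tool_rot: [-152.4, -0.1, -16.1]
force: [-9.3, -15.3, 12.9]
grip_width: 0.061
```

>>> jog_arm(
  rows=[
    [0.3, 0, 0, 0, 0, 0, 0],
    [0.3, 0, 0, 0, 0, 0, 0],
    [0.3, 0, 0, 0, 0, 0, 0],
    [0.3, 0, 0, 0, 0, 0, 0],
    [0.3, 0, 0, 0, 0, 0, 0],
    [0.3, 0, 0, 0, 0, 0, 0],
    [0.3, 0, 0, 0, 0, 0, 0],
  ],
)

```text
time_s: 17.65
tool_pos: [0.5287, -0.1375, 0.2119]
tool_rot: [-152.4, -0.1, -16.1]
force: [-9.1, -15.8, 13.0]
grip_width: 0.061
```

Run:
```python
from h import *
st();house(.110,.01)
```

```text
{'time_s': 17.65, 'tool_pos': [0.5287, -0.1375, 0.2119], 'tool_rot': [-152.3946, -0.1283, -16.0559], 'force': [-9.1057, -15.7596, 12.9948], 'wrist_torque': [-2.2443, 1.4856, 0.6384], 'grip_width': 0.061, 'qpos': [45.5396, 20.8177, -28.4125, 108.9796, -21.774, 55.7041, 15.4613]}
scene 2343 [109.1  -9.6 100.1 161.7  89.9] 111.0
side 1696 [109.8  -5.7 100.6 160.2  89.7] 110.1
```

Held 1.2 s at about 17.6 N. Now back off and rise clear.

>>> jog_arm(
  rows=[
    [0.3, 0, 0.0044, -0.0023, 0, 0, 0],
    [0.3, 0, 0.0088, -0.0047, 0, 0, 0],
    [0.3, 0, 0.0088, -0.0047, 0, 0, 0],
    [0.3, 0, 0.0088, -0.0047, 0, 0, 0],
    [0.3, 0, 0, 0, 0, 0, 0],
    [0.3, 0, -0.0103, -0.0194, 0, 0, 0],
    [0.3, 0, -0.0103, -0.0194, 0, 0, 0],
    [0.3, 0, -0.0103, -0.0194, 0, 0, 0],
    [0.3, 0, -0.0103, -0.0194, 0, 0, 0],
    [0.3, 0, -0.0103, -0.0194, 0, 0, 0],
    [0.3, 0, 0, 0, 0, 0, 0],
    [0.3, 0, 0, 0, 0, 0, 0],
  ],
)

```text
time_s: 18.75
tool_pos: [0.5202, -0.1651, 0.3211]
tool_rot: [-152.0, -0.1, -15.8]
force: [-0.3, 0.4, -0.7]
grip_width: 0.0612
```

Run:
```python
from h import *
st();house(.110,.01)
im,d=cams.read_camera("scene"); W=cloud("scene",d); B=bed(W); save('scene5',im[80:300,120:520],2)
for n in("spray_can","jar","nut_bin","drill","screwdriver"):
    q=outline_of("scene",n)
    if q: 
        P=W[q[0]["pixels"]]; print(n,round(q[0]["conf"],2),np.round(np.nanpercentile(P,3,axis=0),3),np.round(np.nanpercentile(P,97,axis=0),3))
```

```text
{'time_s': 18.75, 'tool_pos': [0.5202, -0.1651, 0.3211], 'tool_rot': [-152.0088, -0.0727, -15.7546], 'force': [-0.3436, 0.3876, -0.6604], 'wrist_torque': [-0.5256, 0.1148, 0.0148], 'grip_width': 0.0612, 'qpos': [49.0016, 13.4044, -28.2386, 103.3762, -23.1478, 69.199, 14.6953]}
scene 2338 [109.1  -9.2 101.4 161.8  89.8] 110.9
side 1685 [109.7  -5.3 101.1 161.   89.4] 110.3
spray_can 0.58 [ 0.521 -0.051  0.028] [0.637 0.104 0.114]
jar 0.84 [ 0.759 -0.14   0.009] [ 0.83  -0.068  0.103]
nut_bin 0.62 [ 0.683 -0.335  0.004] [ 0.809 -0.231  0.061]
drill 0.64 [0.509 0.393 0.008] [0.722 0.59  0.059]
```

View pics/scene5.png

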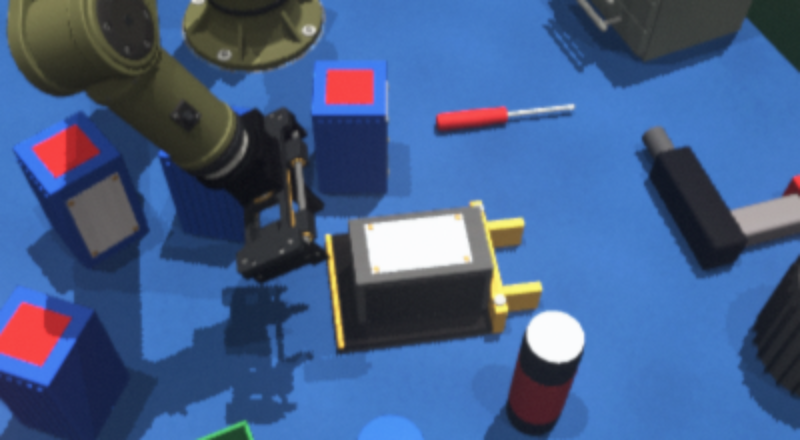

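The housing lies cover plate up, flush with the fence (420,265), and the gripper is clear above it at (280,210). The bystanders have not moved. The low-confidence spray can outline fell on the housing, but the can itself is still at its place at (545,370). Handing in.

```bash
python3 -c "
from h import *
print(env.sign_off())"
```

```text
the job is handed in; nothing more can be done
None
```

The job is handed in: the housing lies on the rubber, cover plate up, with its top end square against the fence. Sign-off reports no verdict, so the figures below are my own readings.

- **Step:** I slid the housing upright to the step and pressed it there for just over half a second with about 12 N at the wrist. Bench friction of roughly 3–4 N comes off that, so the step felt about 8–12 N.
- **Tipping:** I pushed at about 140 mm height and the housing tipped over and fell flat, square to the bed, about 64 mm short of the fence.
- **Fence:** I slid it on and pressed for about 1.2 s with about 18 N at the wrist. That is roughly 11–18 N on the fence after friction on the rubber.
- **Robot:** The most I saw at the wrist along the push was about 19 N. The arm is backed off and raised, with the wrist force near zero.

**Last checks:** the housing sat about 5–9 mm off the bed's centre line and square within about 0.6°. Its foot end measured about 29 mm from the step, which matches the 165 mm box touching the fence.

**Bystanders:** the jar, nut bin and drill were within about 4 mm of their first measurements.

**Disagreements:**
- The last spray can outline wrongly landed on the housing, and the screwdriver was not detected. Both stood where they started in the final picture, which I viewed but did not measure.
- The two cameras differed by up to 4 mm sideways.
- The camera measurement of the housing's middle read about 2 mm short, because my search window cut off its fence end.

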